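Unlatch the parts box, take out the bushing and set it between the cranks

ROBOT

A 6-joint arm with a two-finger parallel gripper is mounted at the origin on a cart in front of the work surface, level with it; the furniture and walls round the work are solid. World frame = base frame: x ahead of the robot, y to its left, z up, the work surface at z = 0. Lengths are in m, angles in rad, forces in N, time in s.
With the tool pointing down it reaches from about 0.25 to 0.725 m from the base axis. Payload 4 kg.
Tool frame: the origin (TCP) lies on the centre line of the jaws, within the pads' length; the fingertips stand ahead of it and the grasp point (between the pads) lies 11 mm behind it (bot.tip_extent is the z of the fingertips in the tool frame, in m); z points along the fingers, y is the direction in which the jaws open and shut (so a half turn about z gives the same grasp; the last joint's range is limited). The gripper opens to 85 mm and grips with 20 to 120 N. Pads are 22 mm wide; open, the fingers measure 114 mm over their backs; the gripper's body (76 mm by 85 mm) begins 54 mm behind the grasp point. The pads swing forward as they close: fully open they stand 13 mm farther back than shut.
Start: joints at [1.335, 0.241, 0.005, 1.335, 0, 1.571], TCP at [0.117, 0.486, 0.239] pointing down, gripper open.
Joint ranges: [-2.72, 2.72], [-1.05, 1.87], [-1.09, 1.28], [-1.99, 2.15], [-1.42, 1.44], [-3.14, 3.14]. Speed limits (rad/s): [2.79, 2.79, 3.14, 3.14, 3.14, 3.14].

INTERFACE

Orientations are given as a unit quaternion [x, y, z, w].
In Python, from workcell import bot gives the robot as it stands.
- The arm moves only by the shell command python3 -m jog 'ROWS'. ROWS is JSON, a list that holds one entry, the list of rows, each a list of 7 numbers: the shift along the world's x, y, z in m, then the turn, a rotation vector about the world's x, y, z in degrees, then the closure in counts, from 0 (fully open) to 255 (shut). In form: [[[tx, ty, tz, ax, ay, az, fingers], ...]]. A call has 1 to 10 rows; each row is the pose to reach, as a shift and turn from the pose commanded when the call began; what a row does not reach only later rows make up. A row lasts 1/12 s, in which the tool goes at most 41.7 mm and 7.16 degrees, less where a joint would pass 70% of its speed; a pose out of reach is approached as far as the arm can. A call with a gripper value outside its range is refused whole. The fingers move at their own pace and stop on an object; the grip force is fixed at half the most. Time passes only in rows, so rows that repeat a pose let the fingers close. It gives the time, the measured TCP pose, the force and the opening at its end, in the units of the state.
- bot.get_obs(): the state, without advancing time (a new reading comes with each control period).
- bot.camera(name): name is "scene" or "top" or "wrist"; returns the picture (420x560x3 uint8, blue, green, red); there is no depth.
- bot.camera_model(name): a dict with "K" (3x3 intrinsics, pixels), "k1" (the pictures are not rectified: a ray, as slopes to the right and down, at radius r is drawn at 1 + k1 r^2 times it, then the intrinsics apply), "T" (4x4, takes a point from camera to world coordinates). Camera axes: x right, y down, z forward; pixel columns grow to the right and rows downward; lengths in m; the calibration is good to about 2 mm. A picture is of the moment at which its call begins: read the wrist's pose just before it. camera_model takes no time and is no camera call; for the wrist camera it gives the pose at the moment of the call.
- bot.job_done(): hands the job in, once; it reports no verdict.
The state is a dict: "clock": time; "joint_pos": joint angles; "joint_vel": joint speeds; "tau": joint torques, N m; "eef_pos": TCP position; "tool_rot": TCP orientation; "ft_force": force on the tool from outside, world axes, zero at the start; "ft_torque": the same for the moment, N m; "grip_width": finger opening in m.
Only numpy, scipy, OpenCV 4.12 (cv2) and the standard library are available. Lean on these libraries where they do the work, as an engineer would, in place of code of your own. Each camera call takes 0.05 s, during which the arm holds its last target. There are 200 camera calls.

TASK

The plain bushing that belongs with the two blade cranks is locked in the low grey box. Reach down through the slot in the box's end cover and press the sprung hook gently until the sliding door jumps free, then slide the door fully open by its grip and leave it open. Take the bushing out and stand it upright on the other cart midway between the two cranks, leaving the cranks, the castle nut, the grease tin and the brass drift where they are.

Things in the scene. Friction and masses are not known exactly. Their poses are not given: they have to be found in the camera images.
- box: Low grey metal box, fixed, 158 mm wide (its x), 360 mm long (its y), 67 mm high. Origin: on the worktop under the middle of the closed door; z up. It reaches from y = -157 to +203 mm: latch end (y = -157 to -67) under a light grey metal cover, then the well under the sliding door (y = -60 to 60), then a closed deck (y = 60 to 203, z = 56 mm) over which the door slides.
- slot (a point): Centre of the through slot in the light grey cover, level with the cover's top (box frame x = 0, y = -110, z = 66 mm). The slot measures 36 mm along the box's x and 52 mm along its y; the cover is 4 mm thick
- well_floor (a point): Middle of the floor of the well, 10 mm above the worktop, z up (box frame x = 0, y = 0, z = 10 mm). The well is 144 mm wide along the box's x (136 mm between the guide lips at its top, 67 mm above the worktop) and 120 mm along its y
- hook_pad (a point): Centre of the top face of the steel press pad (26 by 24 mm) of the sprung hook, seen through the slot 16 mm below the top of the cover (box frame x = 0, y = -110, z = 50 mm at rest). It swings down about a pivot 40 mm to the box's -y side and springs back when let go
- hook (a joint): Swing of the hook, rad: 0 at rest, stop at 0.28 (pad about 11 mm down). From about 0.11 (pad about 4.5 mm down) it clears the door's catch. Pressing the pad takes about 4 N at first, 8 N as it clears the catch, 9 N at the stop
- door (a joint): Travel of the steel sliding door, m: 0 closed and caught by the hook, 0.135 fully open, along the box's +y. When the hook clears, a spring pushes it about 0.02 open; from there it slides with 1 N of friction and stays where left. Plate 142 by 125 mm, top at z = 63 mm. Fully open, a 20 mm wide tongue of it still covers the well's y = 50 to 60 mm
- door_grip (a point): Point in the dark steel grip on the door: a rounded upright bar 14 mm thick along the box's y, 44 mm long along the box's x, rising 30 mm from the door top (z = 63 to 93 mm); the point is at its centre in plan, 13 mm below its top (box frame x = 0, y = -10, z = 80 mm with the door closed). It moves with the door
- bushing_mid (a point): Centre (half-way up) of the plain bronze-coloured bushing: an upright hollow cylinder, 36 mm outer diameter, 31 mm high, 0.12 kg, standing on the floor of the well under the door. Its z axis is the cylinder's axis
- crank_left: Light grey metal blade crank on the cart at the left: two posts (50 mm and 34 mm high, 24 mm thick) joined by a web, 75 mm long (its x) by 28 mm (its y), 50 mm high. The one farther from the box, the left one of the two. Origin under its middle
- crank_right: The second, equal crank, nearer to the box, 180 mm from the first along the first one's -y. Origin under its middle
- set_spot (a point): Point on the cart top midway between the middles of the two cranks, at z = 0; the top of this cart lies about 3 mm lower than that, z = -3 mm
- castle_nut: Bystander: brass-coloured castle nut, 29 mm across, 20 mm high. Origin under its middle
- grease_tin: Bystander: round tin, 67 mm across, 38 mm high. Origin under its middle
- drift: Bystander: plain brass drift (hexagonal bar) lying flat, 111 mm long (its y), 14 mm thick. Origin under its middle
Mind the look-alikes: they are no part of the job. Leave any orange or purple look-alike of the crank_left alone.

How it is judged:
By the outcome, as a careful person would: the job done as asked, in the order asked, and still so for the second after the job is handed in, with the robot touching nothing.
It also fails if it takes over 58 s, if anything falls off the work surface, if the arm or the gripper's body presses on something with over 40 N, if the wrist force passes 120 N, or if a joint passes its speed limit or range.

## Working session

There is one attempt and no reset: what is moved stays moved. The work goes in short steps, Python scripts to look and compute and a shell command to move; the robot and the scene stay as the last step left them, time stands still between calls to the robot, and variables do not carry over. Pictures are saved under pics/ and viewed, about 8 in all and at most 12, crops included, and the job is handed in when it is done.

```bash
ls; mkdir -p pics; python3 - <<'E'
from workcell import bot
import cv2,numpy as np
o=bot.get_obs();print({k:np.round(v,3).tolist() for k,v in o.items()},bot.tip_extent)
for n in("scene","top"):
    cv2.imwrite(f"pics/{n}0.png",bot.camera(n)); m=bot.camera_model(n);print(n,np.round(m["K"],1).tolist(),m["k1"],np.round(m["T"],3).tolist())
E
```

```text
pics
{'clock': 0.0, 'joint_pos': [1.335, 0.241, 0.004, 1.335, 0.0, 1.571], 'joint_vel': [0.001, 0.0, 0.001, 0.002, 0.0, -0.001], 'tau': [-0.001, -37.231, 25.241, 0.017, -0.0, -0.0], 'eef_pos': [0.117, 0.486, 0.238], 'tool_rot': [0.118, 0.993, -0.001, -0.0], 'ft_force': [0.311, 0.133, -0.576], 'ft_torque': [-0.062, 0.061, -0.042], 'grip_width': 0.085} 0.008
scene [[405.4, 0.0, 282.4], [0.0, 405.4, 209.2], [0.0, 0.0, 1.0]] -0.08396543263455984 [[-0.881, -0.182, 0.436, 0.062], [-0.472, 0.372, -0.799, 0.904], [-0.017, -0.91, -0.414, 0.553], [0.0, 0.0, 0.0, 1.0]]
top [[509.4, 0.0, 273.0], [0.0, 509.4, 208.5], [0.0, 0.0, 1.0]] -0.1760533922073091 [[0.025, -0.986, 0.164, 0.304], [-1.0, -0.023, 0.015, 0.003], [-0.011, -0.165, -0.986, 1.436], [0.0, 0.0, 0.0, 1.0]]
```

View pics/top0.png

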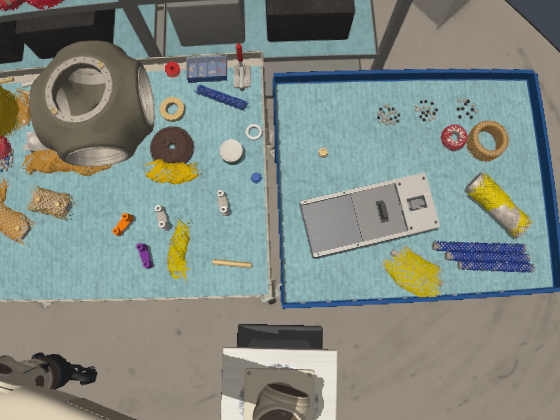

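View pics/scene0.png

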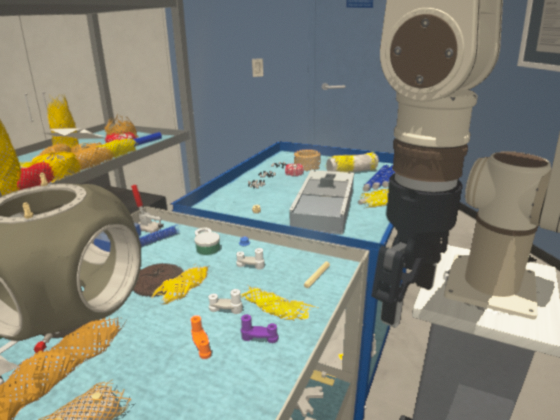

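The top view shows the box, with its cover at about (418,203), slot at (417,203) and grip at (382,210). Two light grey cranks are at (161,216) and (223,202). The look-alikes are orange at (123,224) and purple at (144,256), and neither is grey. The nut is at (323,152), the tin at (231,150) and the drift at (232,263). I'll enlarge and measure next.

```bash
cat > h.py <<'E'
from workcell import bot
import cv2,numpy as np
def ray(m,uv):
    K=np.array(m["K"]);d=np.array([(uv[0]-K[0,2])/K[0,0],(uv[1]-K[1,2])/K[1,1]]);s=d.copy()
    for _ in range(20): s=d/(1+m["k1"]*(s@s))
    T=np.array(m["T"]);return T[:3,3],T[:3,:3]@np.array([s[0],s[1],1])
def cast(m,uv,z):
    o,d=ray(m,uv);return o+d*(z-o[2])/d[2]
def proj(m,p):
    T=np.array(m["T"]);c=T[:3,:3].T@(np.array(p)-T[:3,3]);s=c[:2]/c[2];s=s*(1+m["k1"]*(s@s))
    K=np.array(m["K"]);return np.array([K[0,0]*s[0]+K[0,2],K[1,1]*s[1]+K[1,2]])
E
python3 - <<'E'
from h import *
im=cv2.imread("pics/top0.png")
a=cv2.resize(im[160:270,295:445],None,fx=5,fy=5,interpolation=cv2.INTER_CUBIC)
b=cv2.resize(im[180:275,100:260],None,fx=5,fy=5,interpolation=cv2.INTER_CUBIC)
cv2.imwrite("pics/cb.png",a);cv2.imwrite("pics/cc.png",b)
m=bot.camera_model("top");hsv=cv2.cvtColor(im,cv2.COLOR_BGR2HSV)
g=((hsv[...,1]<45)).astype(np.uint8)
n,l,st,c=cv2.connectedComponentsWithStats(g)
for i in range(1,n):
    if 40<st[i,4]<20000 and 100<c[i][0]<450 and 100<c[i][1]<280:print(st[i],c[i],cast(m,c[i],.02).round(3))
E
```

```text
[414 102  24  20 216] [426.02314815 111.44907407] [ 0.843 -0.424  0.02 ]
[377 104  23  22 281] [387.51957295 115.10676157] [ 0.826 -0.307  0.02 ]
[149 128  15  32  55] [153.16363636 142.92727273] [0.726 0.379 0.02 ]
[219 139  25  24 473] [230.58562368 150.30443975] [0.707 0.151 0.02 ]
[ 299  172  142   87 7834] [368.85843758 214.81095226] [ 0.528 -0.247  0.02 ]
[216 190  14  26 256] [222.41015625 202.61328125] [0.553 0.168 0.02 ]
[154 205  16  26 271] [161.57933579 217.63837638] [0.506 0.34  0.02 ]
[431 241  11   9  59] [435.23728814 245.77966102] [ 0.443 -0.438  0.02 ]
[389 248  11  10  47] [393.46808511 252.46808511] [ 0.422 -0.317  0.02 ]
[444 251   9   9  59] [447.57627119 255.42372881] [ 0.416 -0.474  0.02 ]
[437 270   8  17  42] [441.07142857 278.88095238] [ 0.35  -0.453  0.02 ]
```

View pics/cb.png

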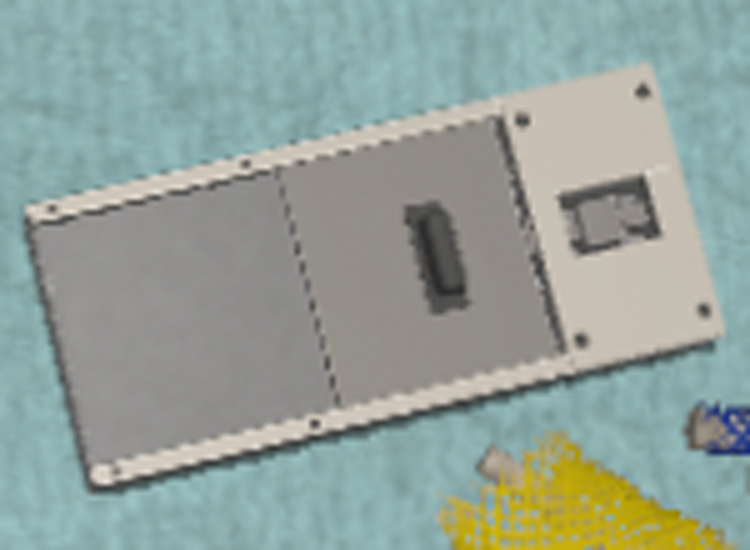

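View pics/cc.png

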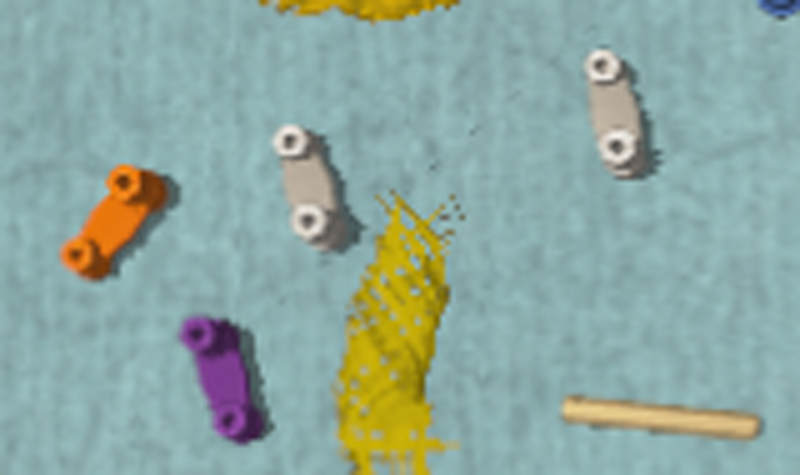

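The crops confirm the two grey cranks as the pair: the left one at full-image (161,216), the right one at (223,202). The orange and purple ones are look-alikes. The box corners, slot and grip are clear, so I'll compute the frames.

```bash
python3 - <<'E'
from h import *
m=bot.camera_model("top")
B=lambda x,y:(295+x/5-.4,160+y/5-.4)
C=lambda x,y:(100+x/5-.4,180+y/5-.4)
px=[(652,64),(722,333),(93,478),(26,208)];bx=np.array([(.079,-.157),(-.079,-.157),(-.079,.203),(.079,.203)])
W=np.array([cast(m,B(*p),.067)[:2] for p in px]);print(W.round(4).tolist())
wc,bc=W.mean(0),bx.mean(0);H=(bx-bc).T@(W-wc);U,S,V=np.linalg.svd(H);R=(U@V).T;t=wc-R@bc
print("R",R.round(4).tolist(),np.degrees(np.arctan2(R[1,0],R[0,0])),"t",t,"res",(bx@R.T+t-W).round(4).tolist())
for n,p in dict(slot=(0,-.11),grip=(0,-.01),gripopen=(0,.125),bush=(0,0)).items():
    w=R@p+t;print(n,w.round(4),np.hypot(*w).round(3))
print("slotpx",cast(m,B(611,216),.064),"grippx",cast(m,B(437,258),.093))
for h1,h2 in((.05,.034),(.034,.05)):
  Ms=[]
  for q in(((291,142),(309,221)),((602,66),(618,147))):
    a=cast(m,C(*q[0]),h1-.003);b=cast(m,C(*q[1]),h2-.003);M=(a+b)/2;Ms.append(M);print(h1,a.round(3),b.round(3),np.hypot(*(a-b)[:2]).round(4),M.round(4))
  print("dist",np.hypot(*(Ms[0]-Ms[1])[:2]),"mid",(Ms[0]+Ms[1])/2)
s=bot.camera_model("scene")
for p in((.53,.254,0),(.51,.34,.05)):print(proj(s,p))
w=bot.camera_model("wrist");print(w["K"],np.round(w["T"],3).tolist())
E
```

```text
[[0.6439, -0.3995], [0.4929, -0.4352], [0.407, -0.0881], [0.5537, -0.0496]]
R [[0.9696, -0.2446], [0.2446, 0.9696]] 14.157156721436346 t [ 0.53000147 -0.26537195] res [[0.0011, 0.0012], [-0.0011, -0.0018], [-0.0032, 0.0002], [0.0033, 0.0003]]
slot [ 0.5569 -0.372 ] 0.67
grip [ 0.5324 -0.2751] 0.599
gripopen [ 0.4994 -0.1442] 0.52
bush [ 0.53   -0.2654] 0.593
slotpx [ 0.55744214 -0.37441159  0.064     ] grippx [ 0.52683929 -0.27028129  0.093     ]
0.05 [0.529 0.346 0.047] [0.487 0.337 0.031] 0.0432 [0.508  0.3412 0.039 ]
0.05 [0.576 0.172 0.047] [0.533 0.163 0.031] 0.0439 [0.5546 0.1678 0.039 ]
dist 0.17957411226988965 mid [0.53130279 0.25450755 0.039     ]
0.034 [0.532 0.35  0.031] [0.485 0.333 0.047] 0.0498 [0.5083 0.3413 0.039 ]
0.034 [0.579 0.174 0.031] [0.531 0.161 0.047] 0.0504 [0.5549 0.1679 0.039 ]
dist 0.1795876617002472 mid [0.5315615  0.25457615 0.039     ]
[241.50324828 283.79732293]
[225.61002597 287.61858344]
[[322.40792448   0.         277.76306657]
 [  0.         322.40792448 207.94013127]
 [  0.           0.           1.        ]] [[0.233, 0.927, 0.295, 0.042], [0.972, -0.222, -0.071, 0.504], [-0.0, 0.303, -0.953, 0.374], [0.0, 0.0, 0.0, 1.0]]
```

Crank spacing comes out at 179.6 mm (should be 180) and post spacing at 50 mm (should be 51). The box fit residual is under 3.5 mm. Next I move above the slot with the jaws along the box's y and the fingers shut.

```bash
python3 -m jog '[[[0.19,-0.37,0,0,0,27.7,255],[0.19,-0.37,0,0,0,27.7,255],[0.19,-0.37,0,0,0,27.7,255],[0.19,-0.37,0,0,0,27.7,255],[0.19,-0.37,0,0,0,27.7,255],[0.19,-0.37,0,0,0,27.7,255],[0.19,-0.37,0,0,0,27.7,255],[0.19,-0.37,0,0,0,27.7,255],[0.19,-0.37,0,0,0,27.7,255],[0.19,-0.37,0,0,0,27.7,255]]]'
python3 -m jog '[[[0.21,-0.36,0,0,0,0,255],[0.21,-0.36,0,0,0,0,255],[0.21,-0.36,0,0,0,0,255],[0.21,-0.36,0,0,0,0,255],[0.21,-0.36,0,0,0,0,255],[0.21,-0.36,0,0,0,0,255],[0.21,-0.36,0,0,0,0,255],[0.21,-0.36,0,0,0,0,255],[0.21,-0.36,0,0,0,0,255],[0.21,-0.36,0,0,0,0,255]]]'
python3 -m jog '[[[0.04,-0.128,-0.04,0,0,0,255],[0.04,-0.128,-0.06,0,0,0,255],[0.04,-0.128,-0.06,0,0,0,255],[0.04,-0.128,-0.06,0,0,0,255],[0.04,-0.128,-0.06,0,0,0,255],[0.04,-0.128,-0.06,0,0,0,255]]]'
python3 - <<'E'
from h import *
o=bot.get_obs();print({k:np.round(v,4).tolist() for k,v in o.items() if k in("clock","eef_pos","tool_rot","joint_pos","ft_force","grip_width")},bot.tip_extent)
m=bot.camera_model("wrist");im=bot.camera("wrist");np.save("w1.npy",m,allow_pickle=True)
print(np.round(m["T"],3).tolist(),m["k1"])
R=np.array([[.9696,-.2446],[.2446,.9696]]);t=np.array([.530,-.2654])
for x,y,z in[(.018,-.084,.066),(-.018,-.084,.066),(-.018,-.136,.066),(.018,-.136,.066),(0,-.01,.093),(.079,-.157,.066),(-.079,-.157,.066)]:
    p=proj(m,[*(R@[x,y]+t),z]);print((x,y),p.round(1));cv2.circle(im,tuple(int(v) for v in p.round()),2,(0,0,255),-1)
cv2.imwrite("pics/w1.png",im)
E
```

```text
clock: 0.93
eef_pos: [0.3028, 0.1221, 0.2393]
tool_rot: [-0.124, 0.992, 0.0, 0.0]
ft_force: [1.8, 0.3, -0.1]
grip_width: -0.0002
clock: 1.77
eef_pos: [0.513, -0.2378, 0.2386]
tool_rot: [-0.123, 0.992, 0.0, -0.0]
ft_force: [-0.0, 0.6, 0.8]
grip_width: -0.0002
clock: 2.27
eef_pos: [0.5516, -0.3644, 0.1766]
tool_rot: [-0.123, 0.992, 0.002, -0.002]
ft_force: [0.1, 0.0, 0.0]
grip_width: -0.0002
{'clock': 2.2667, 'joint_pos': [-0.5839, 0.6001, 0.3887, 1.3641, 0.0003, -0.8296], 'eef_pos': [0.5516, -0.3644, 0.1766], 'tool_rot': [-0.1225, 0.9925, 0.0016, -0.0017], 'ft_force': [0.0624, 0.0482, 0.0313], 'grip_width': -0.0002} 0.008
[[-0.244, 0.925, 0.291, 0.478], [0.97, 0.231, 0.078, -0.383], [0.005, 0.301, -0.954, 0.312], [0.0, 0.0, 0.0, 1.0]] -0.04577256404315903
(0.018, -0.084) [298.  230.8]
(-0.018, -0.084) [298.8 188.1]
(-0.018, -0.136) [232.7 188.3]
(0.018, -0.136) [234.6 230.9]
(0, -0.01) [402.1 221. ]
(0.079, -0.157) [213.8 295.5]
(-0.079, -0.157) [200.8 107.6]
```

View pics/w1.png

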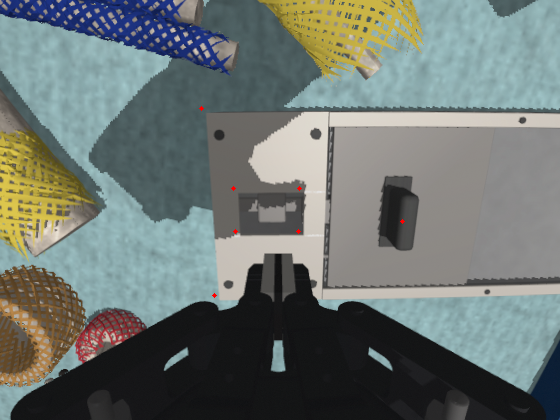

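The wrist view shows the slot spanning about u 239–303, v 193–235. My predictions (red dots) are about 5 px off, so I'll cast the actual pixels.

```bash
python3 - <<'E'
from h import *
m=np.load("w1.npy",allow_pickle=True).item()
R=np.array([[.9696,-.2446],[.2446,.9696]]);t=np.array([.530,-.2654])
for n,uv,z in[("slot c",(271,214),.066),("cornerA",(207,113),.066),("cornerB",(218,299),.066),("grip",(409,221),.093),("slot tl",(239,193),.066),("slot br",(303,235),.066)]:
    w=cast(m,uv,z);print(n,w.round(4),"box",(R.T@(w[:2]-t)).round(4))
E
```

```text
slot c [ 0.5593 -0.3674  0.066 ] box [ 0.0034 -0.106 ]
cornerA [ 0.4945 -0.4318  0.066 ] box [-0.0752 -0.1526]
cornerB [ 0.6476 -0.394   0.066 ] box [ 0.0826 -0.1535]
grip [ 0.5312 -0.2701  0.093 ] box [ 0.     -0.0049]
slot tl [ 0.5484 -0.3961  0.066 ] box [-0.0141 -0.1312]
slot br [ 0.5706 -0.3375  0.066 ] box [ 0.0217 -0.0798]
```

```bash
python3 -m jog '[[[0,0,-0.02,0,0,0,255],[0,0,-0.04,0,0,0,255],[0,0,-0.06,0,0,0,255],[0,0,-0.08,0,0,0,255],[0,0,-0.08,0,0,0,255],[0,0,-0.08,0,0,0,255]]]'
```

```text
clock: 2.82
eef_pos: [0.5523, -0.3622, 0.0996]
tool_rot: [-0.124, 0.992, 0.001, -0.001]
ft_force: [0.2, 0.8, 1.2]
grip_width: 0.0001
```

```bash
python3 -m jog '[[[0.0065,-0.0055,0,0,0,0,255],[0.0065,-0.0055,-0.01,0,0,0,255],[0.0065,-0.0055,-0.02,0,0,0,255],[0.0065,-0.0055,-0.03,0,0,0,255],[0.0065,-0.0055,-0.036,0,0,0,255],[0.0065,-0.0055,-0.036,0,0,0,255]]]'
```

```text
clock: 3.32
eef_pos: [0.5576, -0.3682, 0.0607]
tool_rot: [-0.124, 0.992, 0.002, -0.002]
ft_force: [-0.1, -0.8, -0.1]
grip_width: -0.0002
```

```bash
python3 -m jog '[[[0,0,-0.002,0,0,0,255],[0,0,-0.004,0,0,0,255],[0,0,-0.006,0,0,0,255],[0,0,-0.007,0,0,0,255],[0,0,-0.007,0,0,0,255]]]'; python3 -m jog '[[[0,0,-0.001,0,0,0,255],[0,0,-0.002,0,0,0,255],[0,0,-0.002,0,0,0,255]]]'
```

```text
clock: 3.73
eef_pos: [0.5595, -0.3696, 0.0578]
tool_rot: [-0.124, 0.992, -0.0, 0.001]
ft_force: [-1.5, 0.2, 5.0]
grip_width: -0.0
clock: 3.98
eef_pos: [0.5596, -0.3697, 0.0568]
tool_rot: [-0.123, 0.992, -0.001, 0.001]
ft_force: [-2.9, 2.6, 8.8]
grip_width: -0.0002
```

```bash
python3 -m jog '[[[0,0,-0.001,0,0,0,255],[0,0,-0.002,0,0,0,255],[0,0,-0.002,0,0,0,255],[0,0,-0.002,0,0,0,255]]]'; python3 - <<'E'
from h import *
im=bot.camera("scene");a=cv2.resize(im[150:240,270:400],None,fx=6,fy=6,interpolation=cv2.INTER_CUBIC)
cv2.imwrite("pics/s1.png",np.vstack([a]))
im=bot.camera("top");cv2.imwrite("pics/t1.png",im)
t0=cv2.imread("pics/top0.png");d=cv2.absdiff(im,t0)[160:270,295:400].max(2);print((d>25).sum(), np.argwhere(d>25).mean(0)+[160,295])
E
```

```text
clock: 4.32
eef_pos: [0.5596, -0.3698, 0.0549]
tool_rot: [-0.123, 0.992, -0.001, 0.001]
ft_force: [-3.1, 1.7, 8.1]
grip_width: -0.0001
1076 [259.31598513 362.26115242]
```

View pics/t1.png

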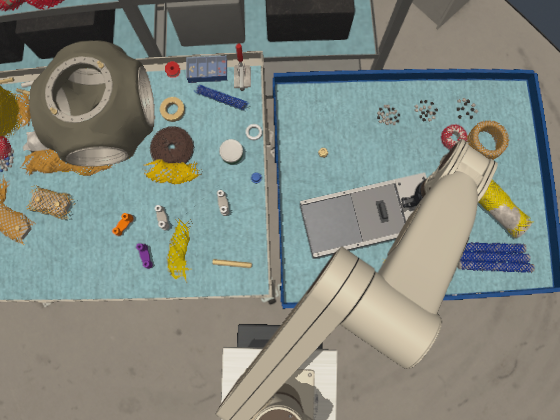

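The door hasn't moved yet: the grip is still at (382,210). The tip is about 3 mm into the pad with a mild 8 N, so I keep pressing in small steps.

```bash
python3 -m jog '[[[0,0,-0.001,0,0,0,255],[0,0,-0.002,0,0,0,255],[0,0,-0.003,0,0,0,255],[0,0,-0.003,0,0,0,255]]]'; python3 - <<'E'
from h import *
im=bot.camera("top")
t0=cv2.imread("pics/top0.png");d=cv2.absdiff(im,t0)[170:240,320:395].max(2);print((d>25).sum())
E
```

```text
clock: 4.75
eef_pos: [0.5597, -0.3703, 0.0514]
tool_rot: [-0.123, 0.992, -0.001, 0.001]
ft_force: [-2.1, 0.6, 7.0]
grip_width: 0.0001
580
```

```bash
cat >> h.py <<'E'
def grip(im):
    r=im[170:245,310:398].max(2);M=(r<75).astype(np.uint8);n,l,s,c=cv2.connectedComponentsWithStats(M)
    return [(s[i,4],(c[i]+[310,170]).round(1)) for i in range(1,n) if s[i,4]>40]
E
python3 - <<'E'
from h import *
print(grip(cv2.imread("pics/top0.png")),grip(cv2.imread("pics/t1.png")))
im=bot.camera("top");print(grip(im));cv2.imwrite("pics/t2.png",im)
E
```

```text
[(np.int32(59), array([381.4, 211.4]))] [(np.int32(71), array([381.2, 211.7]))]
[(np.int32(42), array([390. , 188.6])), (np.int32(61), array([373.4, 213.7]))]
```

The door sprang about 8 px, roughly 22 mm: the grip moved from (381,211) to (373,214). Now I retract and go to the grip.

```bash
python3 -m jog '[[[0,0,0.03,0,0,0,255],[0,0,0.06,0,0,0,255],[0,0,0.08,0,0,0,255],[-0.01,0.04,0.08,0,0,0,0],[-0.02,0.08,0.08,0,0,0,0],[-0.03,0.12,0.08,0,0,0,0],[-0.03,0.12,0.08,0,0,0,0],[-0.03,0.12,0.08,0,0,0,0]]]'
python3 - <<'E'
from h import *
m=bot.camera_model("wrist");im=bot.camera("wrist");np.save("w2.npy",m,allow_pickle=True);cv2.imwrite("pics/w2.png",im)
o=bot.get_obs();print(o["eef_pos"],o["grip_width"])
E
```

```text
clock: 5.52
eef_pos: [0.5286, -0.2472, 0.1297]
tool_rot: [-0.125, 0.992, 0.0, -0.0]
ft_force: [0.4, -0.5, 0.0]
grip_width: 0.0605
[ 0.52968568 -0.24892203  0.13008371] 0.06766198600100837
```

View pics/w2.png

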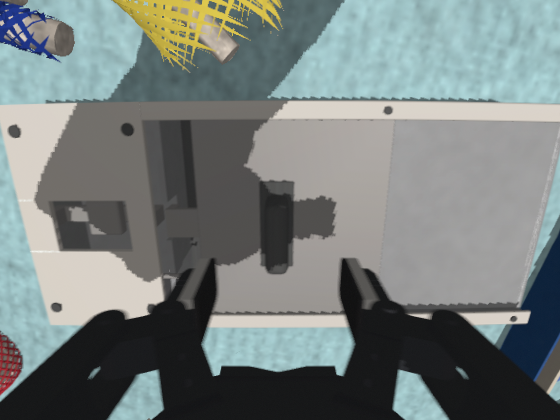

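The door is ajar and the grip is at about (278,232), between the fingers.

```bash
python3 - <<'E'
from h import *
m=np.load("w2.npy",allow_pickle=True).item()
for uv in((279,232),(279,200),(279,265)):print(cast(m,uv,.092).round(4))
E
python3 -m jog '[[[0,0,-0.02,0,0,0,0],[0,0,-0.04,0,0,0,0],[0,0,-0.054,0,0,0,0],[0,0,-0.054,0,0,0,0]]]'
```

```text
[ 0.5218 -0.248   0.092 ]
[ 0.5032 -0.2528  0.092 ]
[ 0.5424 -0.2427  0.092 ]
clock: 5.9
eef_pos: [0.5279, -0.2501, 0.0722]
tool_rot: [-0.123, 0.992, 0.001, -0.002]
ft_force: [-0.2, 0.4, 0.1]
grip_width: 0.0857
```

```bash
python3 -m jog '[[[-0.004,0.003,0.005,0,0,0,0],[-0.004,0.003,0.005,0,0,0,120],[-0.004,0.003,0.005,0,0,0,255],[-0.004,0.003,0.005,0,0,0,255],[-0.004,0.003,0.005,0,0,0,255],[-0.004,0.003,0.005,0,0,0,255],[-0.004,0.003,0.005,0,0,0,255],[-0.004,0.003,0.005,0,0,0,255]]]'
```

```text
clock: 6.57
eef_pos: [0.5256, -0.2466, 0.081]
tool_rot: [-0.124, 0.992, -0.0, 0.0]
ft_force: [-0.9, -0.8, 2.9]
grip_width: 0.0126
```

```bash
python3 -m jog '[[[-0.003,0.012,0,0,0,0,255],[-0.008,0.032,0,0,0,0,255],[-0.013,0.052,0,0,0,0,255],[-0.018,0.072,0,0,0,0,255],[-0.023,0.092,0,0,0,0,255],[-0.026,0.104,0,0,0,0,255],[-0.0285,0.113,0,0,0,0,255],[-0.0285,0.113,0,0,0,0,255],[-0.0285,0.113,0,0,0,0,255]]]'
```

```text
clock: 7.32
eef_pos: [0.4981, -0.1404, 0.0811]
tool_rot: [-0.122, 0.993, -0.009, 0.0]
ft_force: [1.3, -23.4, -3.0]
grip_width: 0.0126
```

```bash
python3 -m jog '[[[0.001,-0.004,0,0,0,0,255],[0.001,-0.004,0,0,0,0,255],[0.001,-0.004,0,0,0,0,0],[0.001,-0.004,0,0,0,0,0],[0.001,-0.004,0,0,0,0,0],[0.001,-0.004,0,0,0,0,0],[0.001,-0.004,0.03,0,0,0,0],[0.001,-0.004,0.06,0,0,0,0],[0.01,-0.04,0.1,0,0,0,0],[0.01,-0.04,0.1,0,0,0,0]]]'
python3 -m jog '[[[0.005,-0.03,0.04,0,0,0,0],[0.01,-0.06,0.04,0,0,0,0],[0.01,-0.06,0.04,0,0,0,0],[0.01,-0.06,0.04,0,0,0,0]]]'
python3 - <<'E'
from h import *
m=bot.camera_model("wrist");im=bot.camera("wrist");np.save("w3.npy",m,allow_pickle=True);cv2.imwrite("pics/w3.png",im)
E
```

```text
clock: 8.15
eef_pos: [0.5097, -0.1752, 0.1852]
tool_rot: [-0.124, 0.992, -0.002, 0.004]
ft_force: [1.5, -1.1, 0.7]
grip_width: 0.0856
clock: 8.48
eef_pos: [0.5171, -0.2345, 0.2206]
tool_rot: [-0.122, 0.992, -0.0, 0.001]
ft_force: [-0.7, -0.2, -0.5]
grip_width: 0.0852
```

View pics/w3.png

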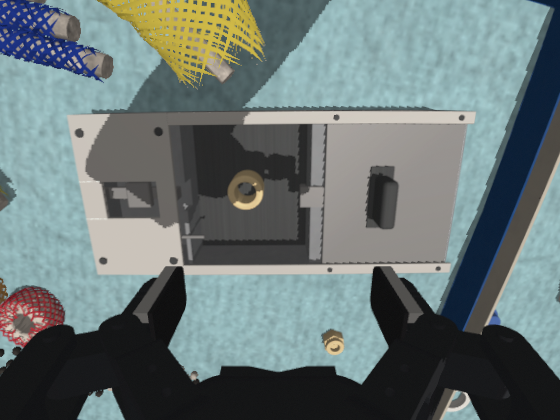

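The well is open with the bushing's top ring at (246,189). The door covers the deck, with its tongue at (312,195) and grip at (384,205).

```bash
python3 - <<'E'
from h import *
m=np.load("w3.npy",allow_pickle=True).item();im=cv2.imread("pics/w3.png")
R=np.array([[.9696,-.2446],[.2446,.9696]])
sl=cast(m,(130,198),.066)[:2];t=sl-R@[0,-.11];print("t",t)
print("grip box",R.T@(cast(m,(387,205),.093)[:2]-t))
hsv=cv2.cvtColor(im,cv2.COLOR_BGR2HSV);k=cv2.inRange(hsv,(10,50,110),(35,200,255));k[:150]=0;k[240:]=0;k[:,:210]=0;k[:,290:]=0
c=max(cv2.findContours(k,cv2.RETR_EXTERNAL,cv2.CHAIN_APPROX_NONE)[0],key=cv2.contourArea);(u,v),r=cv2.minEnclosingCircle(c);print(u,v,r)
for uv in((u,v),(246,189)):
    w=cast(m,uv,.041);print("bush",w.round(4),"box",(R.T@(w[:2]-t)).round(4))
print(np.hypot(*(cast(m,(u+r,v),.041)-cast(m,(u-r,v),.041))[:2]))
c=cast(m,(277,130),.066);print(R.T@(c[:2]-t))
for uv in((187,125),(186,264),(312,195)):print(uv,(R.T@(cast(m,uv,.066)[:2]-t)).round(4))
print(bot.get_obs()["eef_pos"])
E
```

```text
t [ 0.53014758 -0.26136153]
grip box [-0.00107725  0.12336003]
245.4166717529297 192.3333282470703 17.73756980895996
bush [ 0.5323 -0.2641  0.041 ] box [ 0.0015 -0.0031]
bush [ 0.5288 -0.2642  0.041 ] box [-0.002  -0.0024]
0.035898430708359484
[-0.06186855  0.02893868]
(187, 125) [-0.0665 -0.0501]
(186, 264) [ 0.0691 -0.0628]
(312, 195) [-0.0026  0.0615]
[ 0.51640222 -0.23322843  0.21972126]
```

```bash
python3 -m jog '[[[0.0135,-0.031,-0.03,0,0,0,81],[0.0135,-0.031,-0.06,0,0,0,81],[0.0135,-0.031,-0.09,0,0,0,81],[0.0135,-0.031,-0.12,0,0,0,81],[0.0135,-0.031,-0.13,0,0,0,81],[0.0135,-0.031,-0.13,0,0,0,81],[0.0135,-0.031,-0.13,0,0,0,81],[0.0135,-0.031,-0.13,0,0,0,81]]]'
python3 - <<'E'
from h import *
m=bot.camera_model("wrist");im=bot.camera("wrist");cv2.imwrite("pics/w4.png",im)
o=bot.get_obs();print(o["eef_pos"],o["grip_width"]);np.save("w4.npy",m,allow_pickle=True)
hsv=cv2.cvtColor(im,cv2.COLOR_BGR2HSV);k=cv2.inRange(hsv,(10,50,60),(35,200,255))
for c in cv2.findContours(k,cv2.RETR_EXTERNAL,cv2.CHAIN_APPROX_NONE)[0]:
    if cv2.contourArea(c)>300:
        x=cv2.boundingRect(c);print(x)
p=proj(m,[.530,-.264,.041]);print(p)
E
```

```text
clock: 9.2
eef_pos: [0.5315, -0.2644, 0.0923]
tool_rot: [-0.124, 0.992, -0.001, 0.001]
ft_force: [0.1, 0.0, -0.1]
grip_width: 0.0585
[ 0.5318253  -0.26464341  0.09268918] 0.058250847334318664
(247, 196, 58, 66)
(131, 0, 143, 68)
[278.75589963 231.5866743 ]
```

View pics/w4.png

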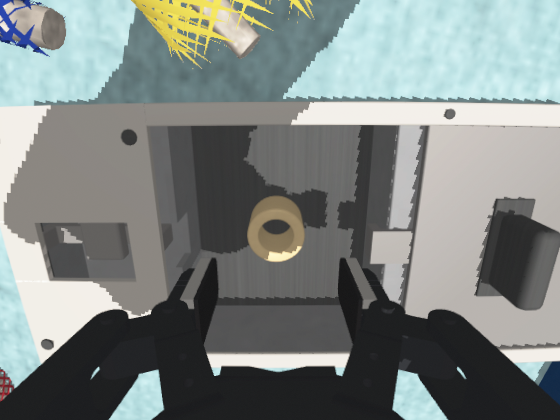

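The bushing's top ring is centred at about (276,234), right under the TCP. I descend.

```bash
python3 -m jog '[[[0,0,-0.02,0,0,0,81],[0,0,-0.04,0,0,0,81],[0,0,-0.055,0,0,0,81],[0,0,-0.065,0,0,0,81],[0,0,-0.065,0,0,0,81],[0,0,-0.065,0,0,0,81]]]'
```

```text
clock: 9.75
eef_pos: [0.5308, -0.2646, 0.0262]
tool_rot: [-0.124, 0.992, -0.0, 0.0]
ft_force: [0.4, 0.1, -0.4]
grip_width: 0.0584
```

```bash
python3 -m jog '[[[0,0,-0.005,0,0,0,81],[0,0,-0.005,0,0,0,110],[0,0,-0.005,0,0,0,150],[0,0,-0.005,0,0,0,255],[0,0,-0.005,0,0,0,255],[0,0,-0.005,0,0,0,255],[0,0,-0.005,0,0,0,255],[0,0,-0.005,0,0,0,255]]]'
```

```text
clock: 10.42
eef_pos: [0.5309, -0.2647, 0.0214]
tool_rot: [-0.124, 0.992, -0.001, 0.001]
ft_force: [-0.4, 0.8, 5.7]
grip_width: 0.034
```

```bash
python3 -m jog '[[[0,0,0.01,0,0,0,255],[0,0,0.03,0,0,0,255],[0,0,0.06,0,0,0,255],[0,0,0.1,0,0,0,255],[0,0,0.14,0,0,0,255],[0,0,0.16,0,0,0,255],[0,0,0.16,0,0,0,255]]]'
python3 -m jog '[[[0,0.03,0,0,0,0,255],[0,0.07,0,0,0,0,255],[0,0.11,0,0,0,0,255],[0,0.15,0,0,0,0,255],[0,0.19,0,0,0,0,255],[0,0.23,0,0,0,0,255],[0,0.26,0,0,0,0,255],[0,0.26,0,0,0,0,255]]]'
```

```text
clock: 11.0
eef_pos: [0.5331, -0.2658, 0.1871]
tool_rot: [-0.123, 0.992, -0.003, 0.005]
ft_force: [0.8, 1.2, -1.0]
grip_width: 0.034
clock: 11.67
eef_pos: [0.5288, 0.0011, 0.179]
tool_rot: [-0.127, 0.992, 0.001, -0.001]
ft_force: [-0.1, 0.2, -0.9]
grip_width: 0.0338
```

```bash
python3 -m jog '[[[0,0.03,0,0,0,0,255],[0,0.07,0,0,0,0,255],[0,0.11,0,0,0,0,255],[0,0.15,0,0,0,0,255],[0,0.19,0,0,0,0,255],[0,0.23,0,0,0,0,255],[0,0.255,0,0,0,0,255],[0,0.255,0,0,0,0,255],[0,0.255,0,0,0,0,255],[0,0.255,0,0,0,0,255]]]'
python3 - <<'E'
from h import *
m=bot.camera_model("wrist");im=bot.camera("wrist");cv2.imwrite("pics/w5.png",im)
o=bot.get_obs();print(o["eef_pos"],o["grip_width"]);np.save("w5.npy",m,allow_pickle=True)
E
```

```text
clock: 12.5
eef_pos: [0.5295, 0.2497, 0.1791]
tool_rot: [-0.123, 0.992, -0.001, -0.001]
ft_force: [0.2, -1.4, -1.4]
grip_width: 0.0337
[0.52980464 0.24917013 0.17943665] 0.03364888932383943
```

View pics/w5.png

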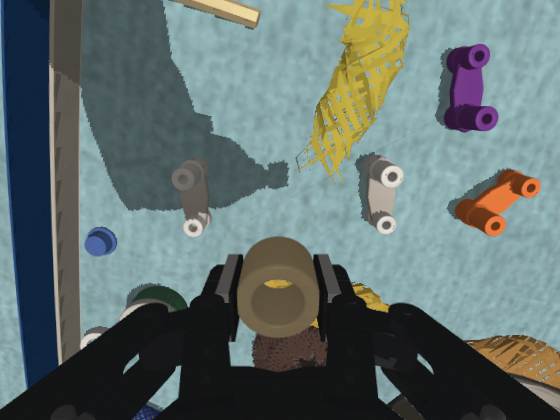

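The wrist view shows the bushing held upright. The cranks' post tops are at (183,178)/(193,228) for the right one and (392,176)/(386,225) for the left one. The tall posts lie toward the robot.

```bash
python3 - <<'E'
from h import *
m=np.load("w5.npy",allow_pickle=True).item();Ms=[]
for a,b in(((183,178),(193,228)),((392,176),(386,225))):
    A=cast(m,a,.047);B=cast(m,b,.031);print(A.round(4),B.round(4),np.hypot(*(A-B)[:2]));Ms.append((A+B)/2)
print(Ms,np.hypot(*(Ms[0]-Ms[1])[:2]),(Ms[0]+Ms[1])/2)
E
```

```text
[0.5315 0.1672 0.047 ] [0.5815 0.1803 0.031 ] 0.05162464622057629
[0.4862 0.339  0.047 ] [0.5338 0.3563 0.031 ] 0.0506769519516458
[array([0.55648796, 0.1737693 , 0.039     ]), array([0.51001621, 0.34767381, 0.039     ])] 0.1800066759915707 [0.53325209 0.26072155 0.039     ]
```

The wrist gives a midpoint of (0.533, 0.261). The top camera's (0.5315, 0.2546) carries the same roughly 4 mm y offset it showed at the box. There the contact at the door stop agreed with the wrist, so I use (0.533, 0.260).

```bash
python3 -m jog '[[[0.003,0.011,-0.02,0,0,0,255],[0.003,0.011,-0.05,0,0,0,255],[0.003,0.011,-0.08,0,0,0,255],[0.003,0.011,-0.11,0,0,0,255],[0.003,0.011,-0.14,0,0,0,255],[0.003,0.011,-0.15,0,0,0,255],[0.003,0.011,-0.155,0,0,0,255],[0.003,0.011,-0.155,0,0,0,255],[0.003,0.011,-0.155,0,0,0,255]]]'
```

```text
clock: 13.3
eef_pos: [0.5346, 0.2616, 0.0269]
tool_rot: [-0.123, 0.992, 0.0, 0.001]
ft_force: [0.6, 0.0, -1.1]
grip_width: 0.0335
```

```bash
python3 -m jog '[[[-0.001,-0.0015,-0.005,0,0,0,255],[-0.001,-0.0015,-0.009,0,0,0,255],[-0.001,-0.0015,-0.013,0,0,0,255],[-0.001,-0.0015,-0.015,0,0,0,255],[-0.001,-0.0015,-0.015,0,0,0,255],[-0.001,-0.0015,-0.015,0,0,0,255]]]'
```

```text
clock: 13.8
eef_pos: [0.5321, 0.2602, 0.0102]
tool_rot: [-0.124, 0.992, -0.0, -0.0]
ft_force: [-0.6, -0.5, -1.5]
grip_width: 0.0338
```

```bash
python3 -m jog '[[[0,0,-0.001,0,0,0,255],[0,0,-0.002,0,0,0,255],[0,0,-0.002,0,0,0,255],[0,0,-0.002,0,0,0,255]]]'
```

```text
clock: 14.13
eef_pos: [0.5324, 0.2603, 0.0085]
tool_rot: [-0.124, 0.992, 0.0, 0.0]
ft_force: [-0.4, 0.0, -0.4]
grip_width: 0.0339
```

```bash
python3 -m jog '[[[0,0,-0.001,0,0,0,255],[0,0,-0.001,0,0,0,255],[0,0,-0.001,0,0,0,255]]]'
```

```text
clock: 14.38
eef_pos: [0.5324, 0.2603, 0.0084]
tool_rot: [-0.124, 0.992, 0.0, 0.0]
ft_force: [-2.1, -0.4, 4.6]
grip_width: 0.0339
```

Contact at 4.6 N. Release to a partial opening and go straight up.

```bash
python3 -m jog '[[[0,0,0,0,0,0,140],[0,0,0,0,0,0,110],[0,0,0,0,0,0,90],[0,0,0,0,0,0,81],[0,0,0,0,0,0,81],[0,0,0.005,0,0,0,81],[0,0,0.02,0,0,0,81],[0,0,0.05,0,0,0,81],[0,0,0.09,0,0,0,81],[0,0,0.09,0,0,0,81]]]'
python3 -m jog '[[[0,0,0.04,0,0,0,81],[0,0,0.08,0,0,0,81],[0,0,0.08,0,0,0,81],[0,0,0.08,0,0,0,81]]]'
python3 - <<'E'
from h import *
m=bot.camera_model("wrist");im=bot.camera("wrist");cv2.imwrite("pics/w6.png",im)
o=bot.get_obs();print(o["eef_pos"],o["grip_width"]);np.save("w6.npy",m,allow_pickle=True)
E
```

```text
clock: 15.22
eef_pos: [0.5368, 0.2624, 0.1056]
tool_rot: [-0.124, 0.992, 0.002, 0.006]
ft_force: [1.7, 0.6, 0.3]
grip_width: 0.0581
clock: 15.55
eef_pos: [0.5344, 0.2612, 0.1812]
tool_rot: [-0.124, 0.992, 0.001, 0.004]
ft_force: [-0.4, -0.1, -0.1]
grip_width: 0.0584
[0.53295021 0.2604755  0.17875515] 0.05820683374703553
```

View pics/w6.png

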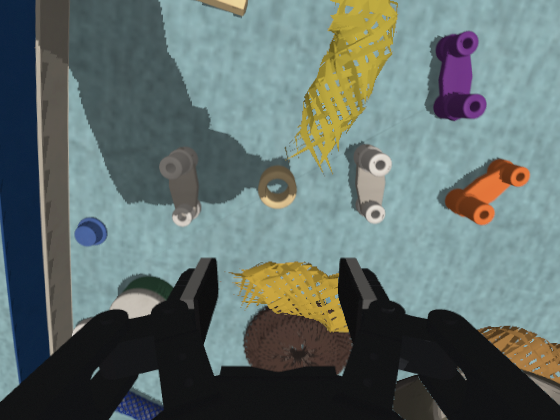

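The bushing stands between the cranks with its ring at (278,189). The crank post tops are at (172,167)/(182,217) and (380,164)/(374,214). Next I check the centring, move clear, and compare the top views.

```bash
python3 - <<'E'
from h import *
m=np.load("w6.npy",allow_pickle=True).item();Ms=[]
for a,b in(((172,167),(182,217)),((380,164),(374,214))):
    Ms.append((cast(m,a,.047)+cast(m,b,.031))/2)
print(Ms,np.hypot(*(Ms[0]-Ms[1])[:2]),"mid",(Ms[0]+Ms[1])/2,"bush",cast(m,(278,189),.028))
E
python3 -m jog '[[[-0.03,-0.02,0.04,0,0,0,81],[-0.07,-0.04,0.06,0,0,0,81],[-0.11,-0.06,0.06,0,0,0,81],[-0.15,-0.08,0.06,0,0,0,81],[-0.18,-0.1,0.06,0,0,0,81],[-0.2,-0.13,0.06,0,0,0,81],[-0.2,-0.17,0.06,0,0,0,81],[-0.2,-0.21,0.06,0,0,0,81],[-0.2,-0.21,0.06,0,0,0,81],[-0.2,-0.21,0.06,0,0,0,81]]]'
python3 - <<'E'
from h import *
im=bot.camera("top");t0=cv2.imread("pics/top0.png")
cv2.imwrite("pics/t3.png",im);cv2.imwrite("pics/t3c.png",np.vstack([cv2.resize(x[130:280,110:450],None,fx=2,fy=2) for x in(t0,im)]))
E
```

```text
[array([0.55568974, 0.17439436, 0.039     ]), array([0.5093176 , 0.34678441, 0.039     ])] 0.1785180761116487 mid [0.53250367 0.26058938 0.039     ] bush [0.53263297 0.26158936 0.028     ]
clock: 16.43
eef_pos: [0.3311, 0.048, 0.2363]
tool_rot: [-0.12, 0.993, -0.0, -0.001]
ft_force: [0.3, -0.2, -0.5]
grip_width: 0.0582
```

View pics/t3c.png

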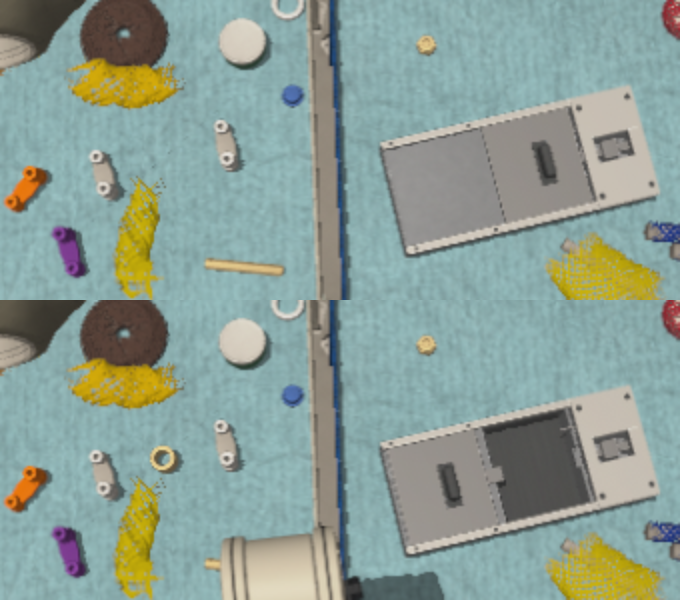

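Before and after match: the cranks, nut and tin are unmoved, the door is fully open, and the bushing is about 1 mm from the midpoint. Handing in.

```bash
python3 -c "
from workcell import bot
print(bot.get_obs()['joint_vel']);print(bot.job_done())"
```

```text
[ 0.05451501  0.01797887  0.02100006 -0.00152128  0.00543558  0.00303386]
the job is handed in; nothing more can be done
None
```

The job is done and handed in at about 16.5 s of the 58 s allowed. I pressed the hook through the slot with at most about 9 N and the door sprang about 22 mm. I slid it by its grip to the stop, with about 23 N at the end, and left it open. I then took out the bushing and stood it upright between the two grey cranks, with the gripper well clear.

**Checks:**
- **Bushing:** in the last wrist view it stands upright, about 1 mm from the midpoint of the cranks.
- **Cranks:** they measured 178.5 mm apart in that view, against the nominal 180 mm.
- **Door:** the grip measured at y = 123 mm, against 125 mm for fully open, which is within camera error.
- **Other items:** before and after top views show the cranks, nut, tin and look-alikes unmoved. The arm hid most of the drift in the last view. It was never approached, and the part still visible is where it was.

**Disagreement:** the top camera read 4–6 mm lower in y than the wrist camera. I went with the wrist camera because the contact at the door stop agreed with it.

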